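# Swing the cuttings tray to the blue grafting place

## Robot

A 6-joint arm with a two-finger parallel gripper is mounted at the origin on the work surface. World frame = base frame: x ahead of the robot, y to its left, z up, the work surface at z = 0. Lengths are in m, angles in rad, forces in N, time in s.
With the tool pointing down it reaches from about 0.35 to 0.975 m from the base axis. Payload 4.9 kg.
Tool frame: the origin (TCP) lies on the centre line of the jaws, within the pads' length; the fingertips stand 8 mm ahead of it and the grasp point (between the pads) lies 11 mm behind it; z points along the fingers, y is the direction in which the jaws open and shut (so a half turn about z gives the same grasp; the last joint's range is limited). The gripper opens to 85 mm and grips with 20 to 120 N. Pads are 22 mm wide; open, the fingers measure 114 mm over their backs; the gripper's body (76 mm by 85 mm) begins 54 mm behind the grasp point. The pads swing forward as they close: fully open they stand 13 mm farther back than shut.
Start: joints at [-1.302, 0.053, 1.613, -0, 1.476, -0.119], TCP at [0.236, -0.579, 0.239] pointing down, gripper open.
Joint ranges: [-3.01, 3.01], [-1.01, 2.22], [0.06, 2.58], [-1.02, 4.17], [0.09, 2.62], [-3.14, 3.14]. Speed limits (rad/s): [2.57, 2.57, 3.14, 3.14, 3.14, 3.14].

## Interface

Orientations are given as a rotation vector (axis times angle).
In Python, from station import get_obs, get_image, calibration, finish_job gives the robot as it stands. The module is installed in compiled form; this text tells all that it offers.
- The arm moves only by the shell command python3 -m jog 'ROWS' [FORCE]. ROWS is JSON, a list of rows, each a list of 7 numbers: the shift along the tool's x, y, z in cm, then the turn, a rotation vector about the tool's x, y, z in rad, then the closure in counts, from 0 (fully open) to 255 (shut). In form: [[dx, dy, dz, ax, ay, az, jaw], ...]. A call has 1 to 8 rows; each row is the pose to reach, as a shift and turn from the pose measured when the call began, along the tool's axes at that moment; what a row does not reach only later rows make up. A row lasts 1/12 s, in which the tool goes at most 41.7 mm and 7.16 degrees, less where a joint would pass 70% of its speed; a pose out of reach is approached as far as the arm can. A call with a gripper value outside its range is refused whole. The fingers move at their own pace and stop on an object; FORCE is the grip in N (left out, the last holds). Time passes only in rows, so rows that repeat a pose let the fingers close. It gives the time, the measured TCP pose, the force and the opening at its end, in the units of the state.
- get_obs(): the state, without advancing time (a new reading comes with each control period).
- get_image(name): name is "scene" or "top"; returns the picture (480x640x3 uint8, red, green, blue); there is no depth.
- calibration(name): a dict with "vfov" (degrees; the focal length in pixels is half the picture's height over the tangent of half this angle, whatever the lens; pixels are square), "cx", "cy" (the principal point, pixels), "R" (3x3) and "t" (3): a world point X has camera coordinates R X + t. Camera axes: x right, y down, z forward; pixel columns grow to the right and rows downward; lengths in m; the calibration is good to about 2 mm. A picture is of the moment at which its call begins. calibration takes no time and is no camera call.
- finish_job(): hands the job in, once; it reports no verdict.
The state is a dict: "t": time; "q": joint angles; "dq": joint speeds; "effort": joint torques, N m; "tool_pos": TCP position; "tool_rot": TCP orientation; "contact_force": force on the tool from outside, world axes, zero at the start; "wrist_torque": the same for the moment, N m; "opening": finger opening in m.
Only numpy, scipy, OpenCV 4.12 (cv2) and the standard library are available. Lean on these libraries where they do the work, as an engineer would, in place of code of your own. Each camera call takes 0.05 s, during which the arm holds its last target. There are 200 camera calls.

## Task

The next cuttings go to the blue grafting place. Swing the aluminium tray of cuttings round on its pivot pin until the middle of its open end lies over the blue disc (not the orange one), and leave it there lying flat on the bench.

Things in the scene. Friction and masses are not known exactly. Their poses are not given: they have to be found in the camera images.
- tray: Aluminium tray of cuttings, about 0.6 kg. A fixed steel pin (red head 26 mm wide, top 36 mm high) stands through its lug (60 x 60 x 8 mm): the tray can only swing about it, freely, and friction holds it where left. Origin: lug's centre, on the pin's axis within 2 mm, bench height; +x runs to the open end. Tray x = 30 to 250 mm, 80 mm wide (y = -40 to 40).
- tray_mouth (a point): Middle of the tray's open end, on its centre line, 250 mm from the pin, 15 mm above the bench. The tray's side walls are 30 mm high and 5 mm thick, cuttings lie inside up to about 27 mm; a few newtons on the outside of a wall swing it.
- blue_disc: Flat blue disc, 90 mm in diameter and 1 mm thick, stuck on the bench about 250 mm from the pin, on either side of the tray: the grafting place to serve. Origin at its centre, at bench height. Nothing to bump into: the tray slides over it.
- orange_disc: The same disc in orange, on the tray's other side: the wrong grafting place. Origin at its centre, at bench height.

How it is judged:
By the outcome, as a careful person would: the job done as asked, in the order asked, and still so for the second after the job is handed in, with the robot touching nothing.
It also fails if it takes over 32 s, if anything falls off the work surface, if the arm or the gripper's body presses on something with over 40 N, if the wrist force passes 120 N, or if a joint passes its speed limit or range.

## Working session

There is one attempt and no reset: what is moved stays moved. The work goes in short steps, Python scripts to look and compute and a shell command to move; the robot and the scene stay as the last step left them, time stands still between calls to the robot, and variables do not carry over. Pictures are saved under pics/ and viewed, about 8 in all and at most 12, crops included, and the job is handed in when it is done.

```bash
mkdir -p pics; python3 - <<'E'
from station import *
import cv2
for n in ("top","scene"):
    im=get_image(n); cv2.imwrite(f"pics/{n}0.png",im[:,:,::-1])
    c=calibration(n); print(n,c)
o=get_obs(); print(o["t"],o["tool_pos"],o["tool_rot"])
E
```

```text
top {'vfov': 54.075554549227164, 'cx': 322.24769955447636, 'cy': 236.08857940515338, 'R': array([[-0.00751238, -0.99996207, -0.00440785],
       [-0.98603034,  0.00814106, -0.16636673],
       [ 0.16639631,  0.00309647, -0.9860541 ]]), 't': array([0.02981739, 0.57255724, 0.81726559])}
scene {'vfov': 46.77907199355897, 'cx': 317.1074104078556, 'cy': 242.66650540485273, 'R': array([[-0.01746377,  0.99976756, -0.01264288],
       [ 0.68058503,  0.0026232 , -0.73266441],
       [-0.73246094, -0.02139964, -0.68047265]]), 't': array([-0.01087006, -0.35319112,  1.31963047])}
0.1 [ 0.2361778  -0.57806082  0.23820413] [-3.08092222e+00 -6.04981557e-01  2.92313469e-04]
```

View pics/top0.png

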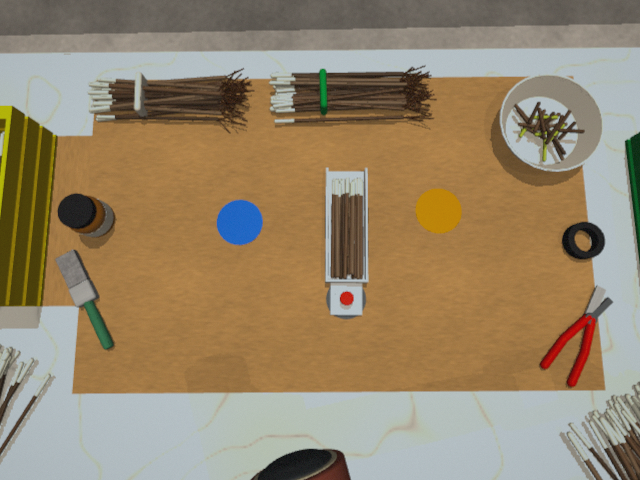

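View pics/scene0.png

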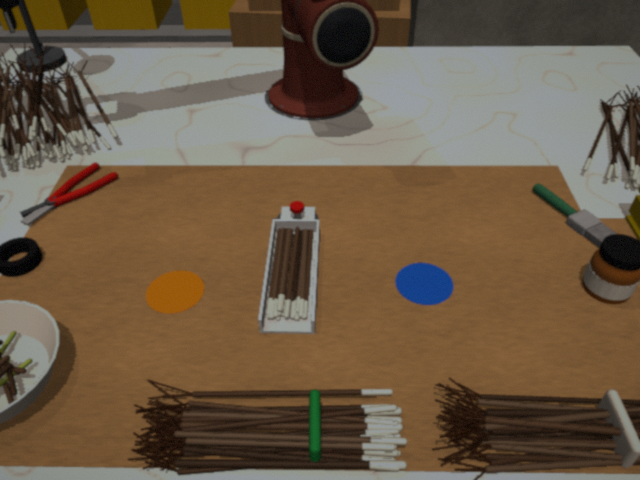

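The top view shows blue at (240,222), orange at (438,211), the red pin head at (346,298) and the open end at about (347,170). Next step: world positions.

```bash
cat > h.py <<'E'
from station import *
import numpy as np, cv2
from scipy.spatial.transform import Rotation as Ro
def ray(n,uv,z):
    c=calibration(n); f=240/np.tan(np.radians(c["vfov"]/2)); R=c["R"]; C=-R.T@c["t"]
    d=R.T@np.array([(uv[0]-c["cx"])/f,(uv[1]-c["cy"])/f,1]); return (C+d*(z-C[2])/d[2])
def blob(im,lo,hi,box):
    x0,y0,x1,y1=box; m=np.zeros(im.shape[:2],np.uint8)
    m[y0:y1,x0:x1]=cv2.inRange(cv2.cvtColor(im,cv2.COLOR_RGB2HSV),lo,hi)[y0:y1,x0:x1]
    M=cv2.moments(m,True); return M["m10"]/M["m00"],M["m01"]/M["m00"],M["m00"]
E
python3 - <<'E'
from h import *
np.set_printoptions(precision=4,suppress=True)
im=cv2.imread("pics/top0.png")[:,:,::-1].copy(); sc=cv2.imread("pics/scene0.png")[:,:,::-1].copy()
b=blob(im,(105,150,80),(125,255,255),(200,180,280,260)); print(b,ray("top",b,.001))
b=blob(sc,(105,150,80),(125,255,255),(380,250,470,315)); print(b,ray("scene",b,.001))
b=blob(im,(0,200,80),(6,255,255),(330,280,362,315)); print(b,ray("top",b,.034))
b=blob(sc,(0,200,80),(6,255,255),(280,195,315,220)); print(b,ray("scene",b,.034))
for uv in [(327,170),(367,170),(327,282),(368,282)]: print(uv,ray("top",uv,.03))
o=get_obs(); print(Ro.from_rotvec(o["tool_rot"]).as_matrix())
E
```

```text
(239.16431322207958, 221.92362002567396, 1558.0) [0.6101 0.1875 0.001 ]
(423.87988826815644, 283.5139664804469, 1790.0) [0.613  0.1883 0.001 ]
(346.1967213114754, 297.95081967213116, 122.0) [ 0.46   -0.0176  0.034 ]
(296.53389830508473, 206.27118644067798, 118.0) [ 0.4633 -0.0161  0.034 ]
(327, 170) [0.7047 0.0152 0.03  ]
(367, 170) [ 0.704  -0.0617  0.03  ]
(327, 282) [0.4897 0.0172 0.03  ]
(368, 282) [ 0.4891 -0.0585  0.03  ]
[[ 0.9257  0.3781 -0.0005]
 [ 0.3781 -0.9257  0.0018]
 [ 0.0002 -0.0018 -1.    ]]
```

```bash
python3 -m jog '[[4,-2,0,0,0,0,255],[8,-4,0,0,0,0,255],[12,-6,0,0,0,0,255],[16,-8,0,0,0,0,255],[20,-10,0,0,0,0,255],[24,-11.5,0,0,0,0,255],[27,-13,0,0,0,0,255],[30,-14.5,0,0,0,0,255]]' 40
python3 -m jog '[[4,-2,0,0,0,0,255],[8,-4,0,0,0,0,255],[12,-6,0,0,0,0,255],[16,-8,0,0,0,0,255],[20,-10,0,0,0,0,255],[24,-11.5,0,0,0,0,255],[27,-12.7,0,0,0,0,255],[27,-12.7,0,0,0,0,255]]'
```

```text
t: 0.77
tool_pos: [0.4598, -0.3287, 0.2381]
tool_rot: [-3.081, -0.605, 0.001]
contact_force: [0.5, 0.2, -0.0]
opening: 0.0002
t: 1.43
tool_pos: [0.6644, -0.1043, 0.2373]
tool_rot: [-3.077, -0.612, -0.0]
contact_force: [-0.9, 0.1, 0.7]
opening: 0.0001
```

```bash
python3 -m jog '[[0,0,4,0,0,0,255],[0,0,8,0,0,0,255],[0,0,12,0,0,0,255],[0,0,15,0,0,0,255],[0,0,18,0,0,0,255],[0,0,20,0,0,0,255],[0,0,21.3,0,0,0,255],[0,0,21.3,0,0,0,255]]'
python3 - <<'E'
from h import *
o=get_obs(); p=o["tool_pos"]; M=Ro.from_rotvec(o["tool_rot"]).as_matrix()
print(p,M[:,0])
pin=np.array([.462,-.017]); yaw=np.arctan2(M[1,0],M[0,0])
for d in range(0,56,4):
    a=np.radians(d-1.5); off=.040+.011*abs(np.sin(a-yaw))+.0145*abs(np.cos(a-yaw))
    q=pin+.2*np.array([np.cos(a),np.sin(a)])+off*np.array([np.sin(a),-np.cos(a)])
    print(d-1.5,q,np.round((M.T@np.r_[q-p[:2],0])[:2]*100,2))
E
```

```text
t: 2.1
tool_pos: [0.6612, -0.1028, 0.0199]
tool_rot: [-3.074, -0.611, 0.01]
contact_force: [-0.8, -0.8, -0.3]
opening: 0.0
[ 0.66119194 -0.10282651  0.01993705] [ 0.924047    0.38224805 -0.00485561]
-1.5 [ 0.66042057 -0.07993419] [ 0.8  -2.14]
2.5 [ 0.66431275 -0.06560676] [ 1.71 -3.32]
6.5 [ 0.66716325 -0.0509604 ] [ 2.53 -4.56]
10.5 [ 0.66894119 -0.03607391] [ 3.27 -5.87]
14.5 [ 0.66962218 -0.02102956] [ 3.91 -7.24]
18.5 [ 0.66918863 -0.00591247] [ 4.44 -8.65]
22.5 [0.66763412 0.00918051] [  4.88 -10.1 ]
26.5 [0.66563334 0.02280639] [  5.21 -11.44]
30.5 [0.66269414 0.03634783] [  5.46 -12.8 ]
34.5 [0.65881234 0.04973973] [  5.61 -14.19]
38.5 [0.65398839 0.0629151 ] [  5.67 -15.59]
42.5 [0.64822777 0.0758055 ] [  5.63 -17.  ]
46.5 [0.6415413  0.08834136] [  5.49 -18.42]
50.5 [0.63394539 0.10045256] [  5.25 -19.83]
```

```bash
python3 -m jog '[[0.4,-1.1,0,0,0,0,255],[0.8,-2.1,0,0,0,0,255],[1.3,-2.7,0,0,0,0,255],[1.7,-3.3,0,0,0,0,255],[2.5,-4.6,0,0,0,0,255],[3.3,-5.9,0,0,0,0,255],[3.9,-7.2,0,0,0,0,255],[4.4,-8.6,0,0,0,0,255]]'
python3 -m jog '[[0.4,-1.4,0,0,0,0,255],[0.8,-2.8,0,0,0,0,255],[1,-4.2,0,0,0,0,255],[1.2,-5.6,0,0,0,0,255],[1.2,-7,0,0,0,0,255],[1.2,-7.8,0,0,0,0,255],[1.1,-8.4,0,0,0,0,255],[1.1,-8.4,0,0,0,0,255]]'
cat > look.py <<'E'
from h import *
import sys
for n in ("top","scene"):
    im=get_image(n); cv2.imwrite(f"pics/{n}{sys.argv[1]}.png",im[:,:,::-1])
o=get_obs(); print(o["t"],o["tool_pos"],o["tool_rot"])
E
python3 look.py 1
```

```text
t: 2.77
tool_pos: [0.6697, -0.0055, 0.0213]
tool_rot: [-3.075, -0.612, 0.008]
contact_force: [-2.0, -5.2, 1.8]
opening: 0.0003
t: 3.43
tool_pos: [0.647, 0.078, 0.0218]
tool_rot: [-3.073, -0.612, 0.008]
contact_force: [-0.2, 0.4, -0.6]
opening: 0.0003
3.5333 [0.64757357 0.07691162 0.02197949] [-3.07404663 -0.61136693  0.00803701]
```

View pics/scene1.png

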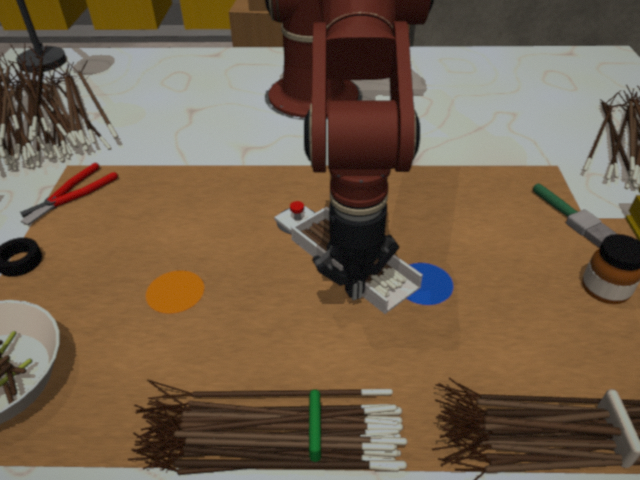

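The scene view shows the tray partly swung: its end corners are near (421,275) and (387,305), just short of the blue disc, with the fingers outside the near wall.

```bash
python3 - <<'E'
from h import *
pin=np.array([.462,-.017])
m=[]
for uv in [(421,276),(388,299)]:
    m.append(ray("scene",uv,.03)); print(m[-1])
m=np.mean(m,0)[:2]; print(m,np.degrees(np.arctan2(*(m-pin)[::-1])),np.linalg.norm(m-pin))
o=get_obs(); p=o["tool_pos"]; M=Ro.from_rotvec(o["tool_rot"]).as_matrix(); yaw=np.arctan2(M[1,0],M[0,0])
for d in (42,44,46,48,50,52,54):
    a=np.radians(d); off=.040+.011*abs(np.sin(a-yaw))+.0145*abs(np.cos(a-yaw))
    q=pin+.19*np.array([np.cos(a),np.sin(a)])+off*np.array([np.sin(a),-np.cos(a)])
    print(d,np.round((M.T@np.r_[q-p[:2],0])[:2]*100,2))
E
```

```text
[0.62452016 0.17908845 0.03      ]
[0.67086542 0.1258598  0.03      ]
[0.64769279 0.15247413] 42.38540993695572 0.2514026537622443
42 [-0.91  0.64]
44 [-0.95 -0.04]
46 [-1.01 -0.71]
48 [-1.1  -1.39]
50 [-1.21 -2.06]
52 [-1.34 -2.73]
54 [-1.5 -3.4]
```

View pics/top1.png

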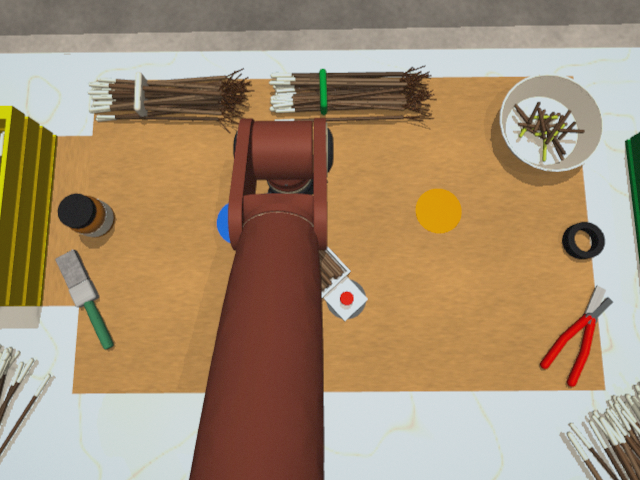

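The top view is blocked by the arm. The tray stands at about 42.5°, the model agrees within 1.5°, and the target is about 54°.

```bash
python3 -m jog '[[-0.5,-0.5,0,0,0,0,255],[-0.9,-1,0,0,0,0,255],[-1.1,-1.5,0,0,0,0,255],[-1.2,-2,0,0,0,0,255],[-1.3,-2.5,0,0,0,0,255],[-1.4,-3,0,0,0,0,255],[-1.5,-3.4,0,0,0,0,255],[-1.5,-3.4,0,0,0,0,255]]'
python3 look.py 2
python3 - <<'E'
import cv2
im=cv2.imread("pics/scene2.png")[180:330,270:470]; cv2.imwrite("pics/c2.png",cv2.resize(im,None,fx=4,fy=4,interpolation=2))
E
```

```text
t: 4.2
tool_pos: [0.6203, 0.1032, 0.0226]
tool_rot: [-3.074, -0.612, 0.008]
contact_force: [1.8, -1.3, 1.4]
opening: 0.0
4.3 [0.62029716 0.10298115 0.02227135] [-3.07338926 -0.61152027  0.00927644]
```

View pics/c2.png

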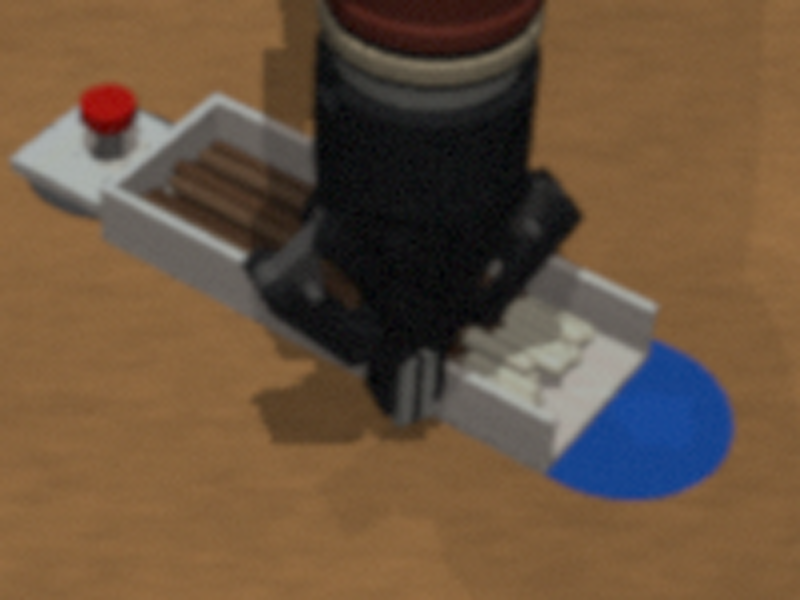

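The crop shows the open end on the blue disc: top corners at (657,305) and (555,422), bottom corners at (650,352) and (550,470).

```bash
python3 - <<'E'
from h import *
pin=np.array([.462,-.017]);B=np.array([.6115,.188])
for z,c in ((.03,[(657,305),(555,422)]),(0.001,[(650,352),(550,470)])):
    q=[ray("scene",(u/4+270,v/4+180),z)[:2] for u,v in c]; m=np.mean(q,0)
    e=q[1]-q[0]
    print(q,m,np.degrees(np.arctan2(*(m-pin)[::-1])),np.linalg.norm(m-pin),m-B, np.degrees(np.arctan2(e[0],-e[1])))
E
```

```text
[array([0.58170635, 0.20485984]), array([0.64410116, 0.15863019])] [0.61290376 0.18174502] 52.79120670013955 0.24954263363380297 [ 0.00140376 -0.00625498] 53.464457891989525
[array([0.57896857, 0.20622056]), array([0.64213295, 0.1598185 ])] [0.61055076 0.18301953] 53.39941931293192 0.24914883268097732 [-0.00094924 -0.00498047] 53.698110502030374
```

```bash
python3 -m jog '[[0,-0.1,0,0,0,0,255],[0,-0.2,0,0,0,0,255],[0,-0.3,0,0,0,0,255],[0,-0.3,0,0,0,0,255],[0.8,0.6,0,0,0,0,255],[2,2.5,0,0,0,0,255],[3,4,0,0,0,0,255],[3,4,0,0,0,0,255]]'
python3 -m jog '[[0,0,-3,0,0,0,255],[0,0,-7,0,0,0,255],[0,1,-11,0,0,0,255],[0,4,-14,0,0,0,255],[0,8,-16,0,0,0,255],[0,12,-18,0,0,0,255],[0,16,-18,0,0,0,255],[0,20,-18,0,0,0,255]]'
python3 -m jog '[[0,4,0,0,0,0,255],[0,8,0,0,0,0,255],[0,12,0,0,0,0,255],[0,16,0,0,0,0,255],[0,19,0,0,0,0,255],[0,21,0,0,0,0,255],[0,22,0,0,0,0,255],[0,22,0,0,0,0,255]]'
python3 look.py 3
python3 - <<'E'
import cv2
a=cv2.imread("pics/scene3.png")[190:330,270:470]; b=cv2.imread("pics/top3.png")[180:320,190:390]
cv2.imwrite("pics/c3.png",cv2.resize(cv2.vconcat([a[:,:],b[:,:]]),None,fx=2,fy=2,interpolation=2)) if 0 else cv2.imwrite("pics/c3.png",cv2.resize(b,None,fx=4,fy=4,interpolation=2))
E
```

```text
t: 4.97
tool_pos: [0.6653, 0.0761, 0.0215]
tool_rot: [-3.073, -0.608, 0.008]
contact_force: [-0.4, 0.3, -0.1]
opening: 0.0003
t: 5.63
tool_pos: [0.7427, -0.1082, 0.2019]
tool_rot: [-3.073, -0.61, 0.004]
contact_force: [0.6, 0.2, 0.3]
opening: -0.0002
t: 6.3
tool_pos: [0.8262, -0.3135, 0.1971]
tool_rot: [-3.071, -0.606, 0.008]
contact_force: [0.5, -0.3, -0.1]
opening: 0.0004
6.4 [ 0.82638156 -0.31073987  0.19814162] [-3.07000074 -0.60955887  0.00709512]
```

View pics/c3.png

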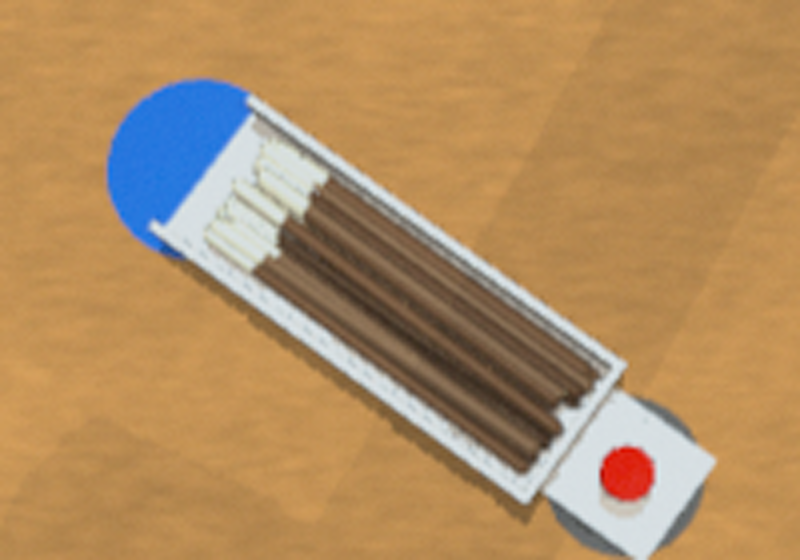

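The top crop shows the arm clear. The wall tops at the mouth are at about (250,97) and (153,223), and the floor edge midpoint is at about (210,172) on the blue disc.

```bash
python3 - <<'E'
from h import *
pin=ray("top",(628/4+190,474/4+180),.035)[:2];B=np.array([.6101,.1875])
print(pin,np.degrees(np.arctan2(*(B-pin)[::-1])),np.linalg.norm(B-pin))
q=[ray("top",(u/4+190,v/4+180),.03)[:2] for u,v in [(250,97),(153,223)]]; m=np.mean(q,0)
print(m,np.degrees(np.arctan2(*(m-pin)[::-1])),m-B)
m=ray("top",(210,172) and (210/4+190,172/4+180),.003)[:2]; print(m,m-B,np.degrees(np.arctan2(*(m-pin)[::-1])))
E
```

```text
[ 0.45897873 -0.01900296] 53.802899835599966 0.2558927717809026
[0.60812088 0.17984641] 53.12915737923584 [-0.00197912 -0.00765359]
[0.60750834 0.18057666] [-0.00259166 -0.00692334] 53.34292343689509
```

```bash
python3 -c "
from station import *
print(get_obs()['t'],get_obs()['dq']); print(finish_job())"
```

```text
6.4 [ 0.01799415 -0.02349619  0.01500875 -0.00290633 -0.00211748 -0.00331498]
the job is handed in; nothing more can be done
None
```

I swung the tray about 55° round its pin by pushing on the outside of its wall with the closed fingers. I then backed the arm off and handed the job in at t = 6.4 s.

- **Position:** The last top view showed the arm clear and the open end over the blue disc. The tray stood at about 53.2° against 53.8° for the disc's centre. The middle of the open end was about 8 mm from the disc's centre. Most of that is along the tray and cannot be closed by swinging, because I measured the disc at 254–256 mm from the pin and the open end is at 250 mm. About 2–3 mm is swing error.
- **Lying flat:** The tray looked flat on the bench in the last views. I made no separate measurement of this.
- **Forces:** The readings at the end of each move were at most about 6 N.
- **Disagreements:** The two cameras differed by 1–3 mm on the pin and the disc. I did not view the last scene picture, so the final position rests on the top view alone.

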